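# Line up the bar condiments by height

### The arm

A 6-joint arm with a two-finger parallel gripper is mounted at the origin on a cart in front of the work surface, level with it; the furniture and walls round the work are solid. World frame = base frame: x ahead of the robot, y to its left, z up, the work surface at z = 0. Lengths are in m, angles in degrees, forces in N, time in s.
With the tool pointing down it reaches from about 0.325 to 0.875 m from the base axis. Payload 4.4 kg.
Tool frame: the origin (TCP) lies on the centre line of the jaws, within the pads' length; the fingertips stand 17 mm ahead of it and the grasp point (between the pads) lies 2 mm behind it (r.tcp_to_tips is the distance from the TCP to the fingertips, in m); z points along the fingers, y is the line along which they close (so a half turn about z gives the same grasp; the last joint's range is limited). The gripper opens to 85 mm and grips with 20 to 120 N. Pads are 22 mm wide; open, the fingers measure 114 mm over their backs; the gripper's body (76 mm by 85 mm) begins 54 mm behind the grasp point. The pads swing forward as they close: fully open they stand 13 mm farther back than shut.
Start: joints at [62.939, 11.837, 88.321, -0, 79.842, -8.623], TCP at [0.182, 0.545, 0.248] pointing down, gripper open.
Joint ranges: [-156.59, 156.59], [-49.26, 127.26], [12.9, 141.05], [-63.56, 243.56], [4.71, 150.69], [-161.64, 161.64]. Speed limits (degrees/s): [159.86, 159.86, 180, 180, 180, 180].

### API

Orientations are given as [roll, pitch, yaw] about the fixed x, y, z axes, in that order (R = Rz(yaw) Ry(pitch) Rx(roll)).
In Python, from station import r gives the robot as it stands.
- The arm moves only by the tool step_arm, never from a script. Its argument "increments" is one flat list of numbers, 5 for each row, row after row: the opening in per cent of the stroke, from 0 (shut) to 100 (fully open), then the shift along the tool's x, y, z in cm, then the turn about the tool's z in degrees. A call has 1 to 5 rows; each row shifts and turns the commanded pose from where the row before left it, along the tool's axes as they then stand; what a row does not reach is not made up. A row lasts 1/10 s, in which the tool goes at most 50 mm and 8.59 degrees, less where a joint would pass 70% of its speed; a pose out of reach is approached as far as the arm can. A call is refused whole if a number of a shift passes 5 or a number of a turn 8.59, either way. A call with a gripper value outside its range is refused whole. The fingers move at their own pace and stop on an object; the grip force is fixed at half the most. Time passes only in rows, so rows that do not move let the fingers close. It gives the time, the measured TCP pose, the force, the opening and the grip force at its end, in the units of the state.
- r.read_state(): the state, without advancing time (a new reading comes with each control period).
- r.grab_frame(name): name is "scene" or "top" or "wrist"; returns the picture (420x560x3 uint8, red, green, blue); there is no depth.
- r.camera_model(name): a dict with "K" (3x3 intrinsics, pixels), "dist_coeffs" ([k1, k2, p1, p2, k3] as OpenCV has them; the pictures are not rectified), "position" and "rotation" of the camera in the world; the wrist camera has in their place "T_tool_cam" (4x4, takes a point from camera to tool coordinates, whose origin is the TCP and whose axes are the flange's). Camera axes: x right, y down, z forward; pixel columns grow to the right and rows downward; lengths in m; the calibration is good to about 2 mm. A picture is of the moment at which its call begins: read the wrist's pose just before it. camera_model takes no time and is no camera call.
- r.sign_off(): hands the job in; it is judged then, once.
The state is a dict: "t": time; "joint_pos": joint angles; "joint_vel": joint speeds; "effort": joint torques, N m; "ee_pos": TCP position; "eef_rot": TCP orientation; "contact_force": force on the tool from outside, world axes, zero at the start; "ft_torque": the same for the moment, N m; "grip_width": finger opening in m; "grasp_force": force on a finger pad.
Only numpy, scipy, OpenCV 4.12 (cv2) and the standard library are available. Lean on these libraries where they do the work, as an engineer would, in place of code of your own. Each camera call takes 0.05 s, during which the arm holds its last target. There are 200 camera calls.

### The job

Take the black bean canister, the sugar jar, the red-capped cinnamon jar and the milk tin that stand near the front of the worktop (not the similar tin and jar at the back, behind the grinder) and line them up on the row of cork coasters in order of height: the tallest on the coaster next to the service bell, then each one shorter than the last towards the tea light. Stand each upright in the middle of its own coaster, do not tip any of them over on the way, and leave the bell where it is.

Things in the scene. Friction and masses are not known exactly. Their poses are not given: they have to be found in the camera images.
- bean_canister: matt black round canister with a black press-fit lid, 138 mm tall (the tallest); wall 66 mm in diameter up to 120 mm, lid 68 mm in diameter above; 0.42 kg or so; origin at the centre of its underside, z up; closed and solid, can be gripped round the wall or the lid
- sugar_jar: round clear jar of white sugar with a yellow lid, 110 mm tall (second tallest), 61 mm in diameter; origin at the centre of its underside, z up; solid, can be gripped round the wall
- cinnamon_jar: slim round spice jar with a bright red cap and dark label (a similar jar far back, x over 0.8, is not meant), 98 mm tall (third tallest), 42 mm in diameter (cap, from 78 mm up, 44 mm); origin at the centre of its underside, z up; solid, can be gripped round the wall
- condensed_milk_tin: round food tin with a green and yellow label and a bare metal top, 72 mm tall (the shortest), 57 mm in diameter; origin at the centre of its underside, z up; solid, grip round the wall (a similar tin far back, x over 0.8, is not meant; keep clear of: a fixed coffee grinder about 0.4 m tall stands on the right, x over 0.47 and y below -0.17, and a dark timber shelf frame behind, x over 0.72)
- service_bell: counter bell: brass-coloured dome on a black foot, 68 mm in diameter, 53 mm tall, standing loose on the worktop just beyond one or other end of the row of coasters (85 mm from the centre of the end coaster, in line with the row); a small tea light, 38 mm wide and 15 mm high, stands at the other end; origin at the centre of its underside, z up
- coaster_1: round cork coaster 74 mm in diameter, 3 mm thick, fixed on a dark wooden strip (100 x 360 mm, 12 mm thick) on the worktop; an end coaster; four alike in a straight row, 90 mm between centres; origin at its underside centre, 12 mm above the worktop, so its top is 3 mm above the origin; y axis along the row from coaster_4 towards coaster_1, z up
- coaster_2: round cork coaster 74 mm in diameter, 3 mm thick, fixed on a dark wooden strip (100 x 360 mm, 12 mm thick) on the worktop; next to coaster_1; four alike in a straight row, 90 mm between centres; origin at its underside centre, 12 mm above the worktop, so its top is 3 mm above the origin; y axis along the row from coaster_4 towards coaster_1, z up
- coaster_3: round cork coaster 74 mm in diameter, 3 mm thick, fixed on a dark wooden strip (100 x 360 mm, 12 mm thick) on the worktop; next to coaster_4; four alike in a straight row, 90 mm between centres; origin at its underside centre, 12 mm above the worktop, so its top is 3 mm above the origin; y axis along the row from coaster_4 towards coaster_1, z up
- coaster_4: round cork coaster 74 mm in diameter, 3 mm thick, fixed on a dark wooden strip (100 x 360 mm, 12 mm thick) on the worktop; the other end coaster; four alike in a straight row, 90 mm between centres; origin at its underside centre, 12 mm above the worktop, so its top is 3 mm above the origin; y axis along the row from coaster_4 towards coaster_1, z up
Not all that is in view belongs to the job. Leave any turquoise look-alike of the cinnamon_jar alone.

How it is judged (in metres and radians):
At the end, for the whole second after the job is handed in: Counting from the coaster nearest the bell: bean canister, sugar jar, cinnamon jar, milk tin (those of the front), each with its centre within 15 mm of its coaster's centre, standing on it (within a few mm in height), upright within 0.1 rad, released and at rest (((horizontal distance between service_bell and coaster_1 below 0.14 m and horizontal distance between bean_canister and coaster_1 below 0.015 m and horizontal distance between sugar_jar and coaster_2 below 0.015 m and horizontal distance between cinnamon_jar and coaster_3 below 0.015 m and horizontal distance between condensed_milk_tin and coaster_4 below 0.015 m) or (horizontal distance between service_bell and coaster_4 below 0.14 m and horizontal distance between bean_canister and coaster_4 below 0.015 m and horizontal distance between sugar_jar and coaster_3 below 0.015 m and horizontal distance between cinnamon_jar and coaster_2 below 0.015 m and horizontal distance between condensed_milk_tin and coaster_1 below 0.015 m)) and angle between each of bean_canister, sugar_jar, cinnamon_jar, condensed_milk_tin's own z axis and vertical below 0.1 rad and z of bean_canister in the frame of coaster_1 between -0.003 and 0.008 m and linear speed of each of bean_canister, sugar_jar, cinnamon_jar, condensed_milk_tin below 0.02 m/s and angular speed of each of bean_canister, sugar_jar, cinnamon_jar, condensed_milk_tin below 0.2 rad/s and z of sugar_jar in the frame of coaster_1 between -0.003 and 0.008 m and z of cinnamon_jar in the frame of coaster_1 between -0.003 and 0.008 m and z of condensed_milk_tin in the frame of coaster_1 between -0.003 and 0.008 m); the robot touches nothing.
It fails at once if the bean canister is tipped over (angle between bean_canister's own z axis and vertical above 0.6 rad).
It fails at once if the sugar jar is tipped over (angle between sugar_jar's own z axis and vertical above 0.6 rad).
It fails at once if the cinnamon jar is tipped over (angle between cinnamon_jar's own z axis and vertical above 0.6 rad).
It fails at once if the condensed milk tin is tipped over (angle between condensed_milk_tin's own z axis and vertical above 0.6 rad).
It fails at once if the bell is pushed out of its place (more than 25 mm) (distance of service_bell from where it was at the start of the episode above 0.025 m).
It also fails if it takes over 128 s, if anything falls off the work surface, if the arm or the gripper's body presses on something with over 40 N, if the wrist force passes 120 N, or if a joint passes its speed limit or range.

## Working session

There is one attempt and no reset: what is moved stays moved. The work goes in short steps, Python scripts to look and compute and a tool call to move; the robot and the scene stay as the last step left them, time stands still between calls to the robot, and variables do not carry over. Pictures are saved under pics/ and viewed, at most 14 in all, crops included, and the job is handed in when it is done.

Besides the shell and the picture viewer there is one more tool, called after "Call:" by a JSON object that holds its "op" and its "data", one argument or row to a line. step_arm: Moves the arm, as the interface text tells. Its arguments: {"type":"object","properties":{"increments":{"type":"array","items":{"type":"number"}}},"required":["increments"]}

```bash
ls; mkdir -p pics; python3 - <<'E'
from station import r
import cv2
for n in("scene","top","wrist"):
    cv2.imwrite(f"pics/{n}0.png",r.grab_frame(n)[:,:,::-1])
    m=r.camera_model(n); print(n,{k:(v if not hasattr(v,'tolist') else v.tolist()) for k,v in m.items()})
print(r.read_state())
E
```

```text
pics
scene {'K': [[526.868583605667, 0.0, 275.83291135271816], [0.0, 526.868583605667, 206.33897758787896], [0.0, 0.0, 1.0]], 'dist_coeffs': [-0.1947247308395551, 0.0, 0.0, 0.0, 0.0], 'position': [-0.31359108156663856, -0.6162146315589779, 0.9446824554414137], 'rotation': [-132.7462313626942, -0.13908796061708534, -55.344582670060504]}
top {'K': [[522.4164144223006, 0.0, 286.6106250864626], [0.0, 522.4164144223006, 213.71896509769658], [0.0, 0.0, 1.0]], 'dist_coeffs': [0.06930769637644678, 0.0, 0.0, 0.0, 0.0], 'position': [0.33751198886016004, -0.07130397955278711, 1.248790097489999], 'rotation': [-172.94452505058948, -0.6226931436481866, -89.22959356810237]}
wrist {'K': [[376.44756425990704, 0.0, 277.8585834691622], [0.0, 376.44756425990704, 207.38166727904286], [0.0, 0.0, 1.0]], 'dist_coeffs': [-0.04990429127708147, 0.0, 0.0, 0.0, 0.0], 'T_tool_cam': [[0.0013203819173364276, -0.9461196152846005, -0.3238146540311471, 0.08419133504417275], [0.9999975715523783, 0.0006778645244269108, 0.002096995238908836, -0.0005861681338348301], [-0.0017645058622327238, -0.32381663649881504, 0.9461182127227314, -0.12556174500354794], [0.0, 0.0, 0.0, 1.0]]}
{'t': 0.15, 'joint_pos': array([ 6.29390663e+01,  1.18746408e+01,  8.83854898e+01,  9.14990795e-04,
        7.98414554e+01, -8.62194800e+00]), 'joint_vel': array([ 0.10283003, -0.23779212, -0.21940609,  0.00997596, -0.1494331 ,
        0.05446778]), 'effort': array([ 4.45042742e-04, -3.83514011e+01, -2.92037255e+01, -2.89860591e-04,
        6.66281980e-03, -2.43715823e-05]), 'ee_pos': array([0.18161277, 0.54498674, 0.24738075]), 'eef_rot': array([-1.79899697e+02, -1.61193456e-02,  1.61560838e+02]), 'contact_force': array([ 0.31834444,  0.17694976, -0.1927662 ]), 'ft_torque': array([0.00813738, 0.00967357, 0.00021354]), 'grasp_force': 0.0, 'grip_width': 0.08550186157720942}
```

View pics/top0.png

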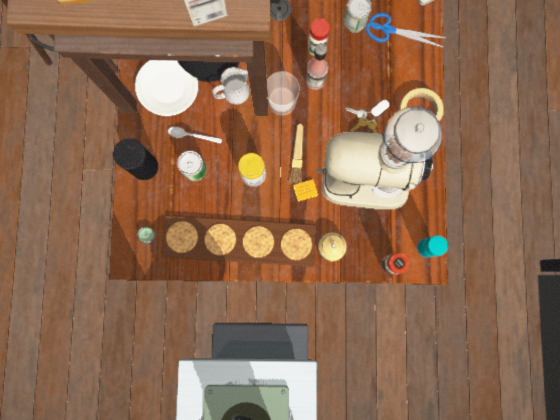

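View pics/scene0.png

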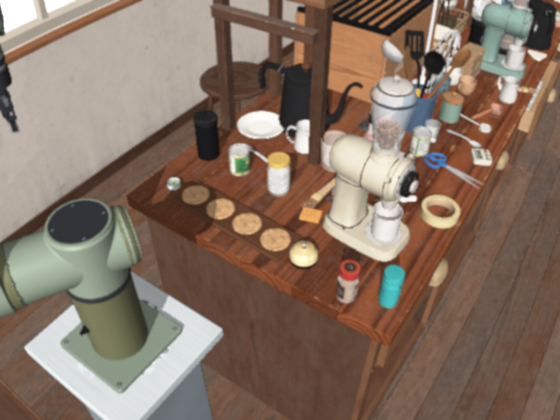

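Top view: the coasters are at about (182,237), (220,240), (258,242) and (296,244). The bell is on the right at (333,246) and the tea light on the left at (146,235). The bean canister's lid is at (130,150), the milk tin at (190,160), the sugar lid at (252,162) and the front cinnamon cap at (397,262). In the scene view they are at (206,118), (240,155), (279,160) and (348,268), in the same order.

```bash
cat > h.py <<'E'
import numpy as np, cv2
from scipy.spatial.transform import Rotation as R
from station import r
def cam(n, st=None):
    m=r.camera_model(n)
    if n=="wrist":
        st=st or r.read_state()
        T=np.eye(4);T[:3,:3]=R.from_euler('xyz',st['eef_rot'],degrees=True).as_matrix();T[:3,3]=st['ee_pos']
        T=T@np.array(m['T_tool_cam'])
        return np.array(m['K']),np.array(m['dist_coeffs']),T[:3,3],T[:3,:3]
    return np.array(m['K']),np.array(m['dist_coeffs']),np.array(m['position']),R.from_euler('xyz',m['rotation'],degrees=True).as_matrix()
def ray(c,uv):
    p=cv2.undistortPoints(np.array(uv,float).reshape(-1,1,2),c[0],c[1]).reshape(-1,2)
    d=np.c_[p,np.ones(len(p))]@c[3].T
    return d/np.linalg.norm(d,axis=1,keepdims=True)
def plane(c,uv,z):
    d=ray(c,uv); return c[2]+d*((z-c[2][2])/d[:,2:])
def tri(c1,u1,c2,u2):
    d1,d2=ray(c1,u1)[0],ray(c2,u2)[0]
    s=np.linalg.lstsq(np.c_[d1,-d2],c2[2]-c1[2],rcond=None)[0]
    a,b=c1[2]+s[0]*d1,c2[2]+s[1]*d2
    return (a+b)/2,np.linalg.norm(a-b)
def blobs(img,lo,hi,amin=60,roi=None):
    h=cv2.cvtColor(img,cv2.COLOR_RGB2HSV)
    m=cv2.inRange(h,np.array(lo),np.array(hi))
    if roi: k=np.zeros_like(m);k[roi[1]:roi[3],roi[0]:roi[2]]=255;m&=k
    m=cv2.morphologyEx(m,cv2.MORPH_CLOSE,np.ones((5,5)))
    cs=[c for c in cv2.findContours(m,cv2.RETR_EXTERNAL,cv2.CHAIN_APPROX_NONE)[0] if cv2.contourArea(c)>amin]
    return sorted(cs,key=lambda c:c[:,0,0].mean())
def pos(uvtool, st): pass
E
python3 - <<'E'
from h import *
np.set_printoptions(precision=4,suppress=True)
T,S=cam("top"),cam("scene")
it,is_=r.grab_frame("top"),r.grab_frame("scene")
def cen(cs): return [tuple(np.round(cv2.minEnclosingCircle(c)[0],1)) for c in cs],[cv2.contourArea(c) for c in cs]
spec={"coaster":((10,70,140),(24,190,255),(160,215,320,262),(175,175,300,255)),
"sugar":((22,140,120),(34,255,255),(235,145,270,175),(262,148,295,170)),
"cin":((0,150,80),(10,255,255),(380,248,415,278),(335,255,362,285)),
"bean":((0,0,0),(180,255,60),(110,135,165,185),(190,105,222,162)),
"bell":((15,60,120),(30,200,255),(318,232,350,262),(288,238,322,270))}
for n,(lo,hi,rt,rs) in spec.items():
    a,b=blobs(it,lo,hi,60,rt),blobs(is_,lo,hi,60,rs)
    print(n,cen(a),cen(b))
    if n=="coaster":
        for x,y in zip(a,b):
            ux,uy=cv2.fitEllipse(x)[0],cv2.fitEllipse(y)[0]; print(tri(T,ux,S,uy),plane(T,ux,.015)[0],plane(S,uy,.015)[0])
    elif a and b: print(tri(T,cen(a)[0][0],S,cen(b)[0][0]))
# hand-picked top-face centres
for n,u,v in (("milk",(190,159),(240,150)),("sugar",(251,161),(279,158)),("bean",(129,149),(206,117)),("cin",(399,262),(349,266))): print(n,tri(T,u,S,v))
def big(i,x0,y0,x1,y1,f): return cv2.resize(i[y0:y1,x0:x1],None,fx=f,fy=f,interpolation=cv2.INTER_CUBIC)
a=big(it,105,130,275,270,2.3); b=big(is_,160,100,360,300,1.9); c=big(it,300,220,450,290,2)
o=np.zeros((600,800,3),np.uint8);o[:a.shape[0],:a.shape[1]]=a;o[:b.shape[0],400:400+b.shape[1]]=b;o[400:400+c.shape[0],:c.shape[1]]=c
cv2.imwrite("pics/z1.png",o[:,:,::-1])
E
```

```text
coaster ([(np.float64(181.3), np.float64(236.6)), (np.float64(220.3), np.float64(238.9)), (np.float64(258.0), np.float64(241.6)), (np.float64(300.2), np.float64(248.2))], [718.5, 751.0, 789.5, 870.0]) ([(np.float64(194.5), np.float64(194.1)), (np.float64(254.5), np.float64(229.0)), (np.float64(285.5), np.float64(193.5))], [220.5, 1573.0, 103.0])
(array([0.4339, 0.1643, 0.0076]), np.float64(0.0030444130483864556)) [0.4323 0.164  0.015 ] [0.4289 0.1569 0.015 ]
(array([ 0.4602,  0.0442, -0.0657]), np.float64(0.09202121223825188)) [0.4282 0.0728 0.015 ] [ 0.4208 -0.0446  0.015 ]
(array([ 0.4435, -0.0635,  0.1195]), np.float64(0.10172024465665416)) [ 0.423  -0.0162  0.015 ] [ 0.5706 -0.0415  0.015 ]
sugar ([(np.float64(251.0), np.float64(165.7))], [431.5]) ([], [])
cin ([(np.float64(395.2), np.float64(261.8))], [644.5]) ([(np.float64(348.0), np.float64(271.9))], [450.5])
(array([ 0.3791, -0.3278,  0.0737]), np.float64(0.002765731566176257))
bean ([(np.float64(135.5), np.float64(159.0))], [1147.0]) ([(np.float64(205.5), np.float64(134.5))], [1028.5])
(array([0.6052, 0.265 , 0.0665]), np.float64(0.0006275390185733314))
bell ([(np.float64(332.0), np.float64(246.3))], [623.0]) ([(np.float64(302.0), np.float64(249.5))], [591.0])
(array([ 0.414 , -0.1901,  0.0291]), np.float64(0.0013630387934898006))
milk (array([0.6095, 0.1424, 0.0594]), np.float64(0.0012448286174717065))
sugar (array([ 0.5969, -0.0001,  0.1014]), np.float64(0.001245369306107106))
bean (array([0.6143, 0.2644, 0.1222]), np.float64(0.00015642636357130382))
cin (array([ 0.3773, -0.33  ,  0.0967]), np.float64(0.00026091411641178966))
```

View pics/z1.png

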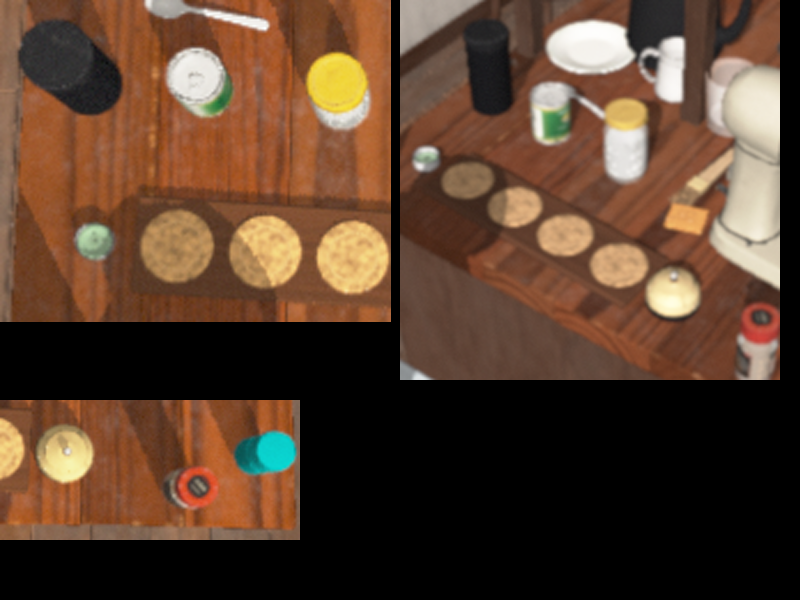

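The crop gives top-face centres. Bean is at (129,154) in top and (206,117) in scene, milk at (191,163) and (239.5,151), sugar at (251.5,165) and (279.5,159), cinnamon at (399,263) and (349.5,268). I can triangulate these and the coasters now.

```bash
python3 - <<'E'
from h import *
np.set_printoptions(precision=3,suppress=True)
T,S=cam("top"),cam("scene")
f=lambda x,y:((x-400)/1.9+160,y/1.9+100)
for n,u,v,z in (("bean",(128.9,154.3),f(487,33),.138),("milk",(190.7,162.6),f(551,97),.072),("sugar",(251.5,165),f(627,112),.11),("cin",(399,263),f(760,319),.098),
 ("c1",(181.8,237),f(468,181),.015),("c2",(220.4,239.3),f(515,207),.015),("c3",(258,241.6),f(565,235),.015),("c4",(296,244),f(619,265),.015)):
    print(n,*tri(T,u,S,v),plane(T,u,z)[0],plane(S,v,z)[0])
E
```

```text
bean [0.603 0.259 0.129] 0.0067025810394105816 [0.599 0.259 0.138] [0.595 0.247 0.138]
milk [0.601 0.139 0.062] 0.003530093989780124 [0.598 0.139 0.072] [0.592 0.129 0.072]
sugar [ 0.589 -0.004  0.105] 0.004273802095712597 [ 0.586 -0.002  0.11 ] [ 0.585 -0.009  0.11 ]
cin [ 0.376 -0.332  0.093] 0.0019286149117037003 [ 0.375 -0.33   0.098] [ 0.372 -0.334  0.098]
c1 [0.434 0.163 0.007] 0.005107024622971017 [0.432 0.163 0.015] [0.429 0.154 0.015]
c2 [0.429 0.072 0.009] 0.0038121348614219234 [0.427 0.073 0.015] [0.425 0.066 0.015]
c3 [ 0.425 -0.017  0.008] 0.0038043062573427794 [ 0.423 -0.016  0.015] [ 0.421 -0.023  0.015]
c4 [ 0.42  -0.108  0.008] 0.003968165513742218 [ 0.419 -0.106  0.015] [ 0.416 -0.113  0.015]
```

Call:
{"op": "step_arm", "data": {
  "increments": [100,0,0,-1,8.5,100,0,0,-1,8.5,100,0,0,-1,8.5,100,0,0,-1,8.5,100,0,0,-1,8.5]
}}

```text
t: 0.75
ee_pos: [0.1818, 0.5453, 0.2984]
eef_rot: [-180.0, 0.0, 118.7]
contact_force: [0.4, -0.9, 0.3]
grip_width: 0.0851
grasp_force: 0.0
```

Call:
{"op": "step_arm", "data": {
  "increments": [100,0,0,-1,8.5,100,0,0,-1,8.5,100,0,0,-1,8.5,100,0,0,0,3.6,100,0,0,0,0]
}}

```text
t: 1.25
ee_pos: [0.1819, 0.5456, 0.3286]
eef_rot: [180.0, -0.0, 90.0]
contact_force: [0.1, -0.3, 0.0]
grip_width: 0.0851
grasp_force: 0.0
```

Call:
{"op": "step_arm", "data": {
  "increments": [100,-2.8,4.1,0,0,100,-2.8,4.1,0,0,100,-2.8,4.1,0,0,100,-2.8,4.1,0,0,100,-2.8,4.1,0,0]
}}

```text
t: 1.75
ee_pos: [0.3879, 0.404, 0.3279]
eef_rot: [-180.0, 0.0, 90.1]
contact_force: [0.8, 0.3, -0.4]
grip_width: 0.0857
grasp_force: 0.0
```

Call:
{"op": "step_arm", "data": {
  "increments": [100,-2.8,4.1,0,0,100,-2.8,4.1,0,0,100,-2.8,4.1,0,0,100,-2.8,4.1,0,0,100,-2.8,4.1,0,0]
}}

```text
t: 2.25
ee_pos: [0.5929, 0.2637, 0.3276]
eef_rot: [-179.9, 0.0, 90.0]
contact_force: [0.3, 0.0, 0.1]
grip_width: 0.0858
grasp_force: 0.0
```

Call:
{"op": "step_arm", "data": {
  "increments": [100,-0.6,0.8,0,0,100,0,0,0,0,100,0,0,0,0]
}}

```text
t: 2.55
ee_pos: [0.5988, 0.2598, 0.3277]
eef_rot: [-179.9, -0.0, 90.0]
contact_force: [0.7, 0.8, 0.0]
grip_width: 0.0856
grasp_force: 0.0
```

```bash
python3 - <<'E'
from h import *
s=r.read_state();i=r.grab_frame("wrist");np.savez("w1",i=i,p=s['ee_pos'],e=s['eef_rot']);cv2.imwrite("pics/w1.png",i[:,:,::-1]);print(s['ee_pos'],s['eef_rot'])
E
```

```text
[0.5987867  0.25976846 0.32770634] [-1.79897833e+02 -1.92485664e-02  9.00222909e+01]
```

View pics/w1.png

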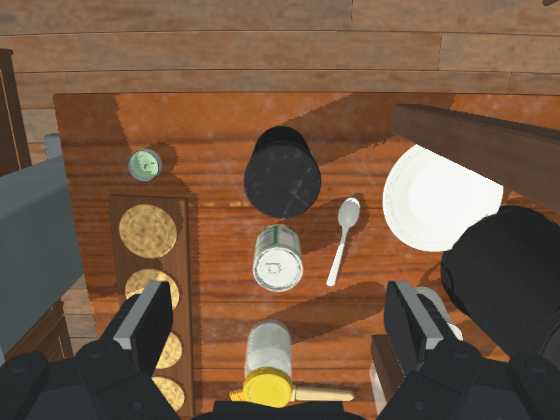

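The wrist view shows the bean lid as a circle about (283,179) with radius 38. The milk top is at (278,269), the sugar lid at (270,387), and coasters 1 and 2 at (148,231) and (153,292).

```bash
python3 - <<'E'
from h import *
np.set_printoptions(precision=4,suppress=True)
d=np.load("w1.npz");W=cam("wrist",dict(ee_pos=d['p'],eef_rot=d['e']));T=cam("top")
for n,u,v,z in (("bean",(283,179),(128.9,154.3),.138),("milk",(278,269),(190.7,162.6),.072),("sugar",(270,387),(251.5,165),.11),("c1",(148,231),(181.8,237),.015),("c2",(152.5,292),(220.4,239.3),.015)):
    print(n,plane(W,u,z)[0],*tri(W,u,T,v))
    if n[0]=='c':
        pass
i=d['i']
for c in blobs(i,(8,60,110),(26,200,255),600,(110,195,188,320)): print(cv2.fitEllipse(c),cv2.contourArea(c))
E
```

```text
bean [0.6023 0.2616 0.138 ] [0.6013 0.2606 0.1325] 0.0023592168996590325
milk [0.5982 0.1394 0.072 ] [0.5981 0.1389 0.0709] 0.00011861163619774403
sugar [0.5891 0.005  0.11  ] [ 0.5885 -0.0021  0.1026] 0.00097701177436746
c1 [0.4337 0.162  0.015 ] [0.4325 0.1627 0.0148] 0.002565139893987492
c2 [0.4296 0.0734 0.015 ] [0.4281 0.0725 0.0128] 0.0016115401371683854
((152.4310302734375, 264.91961669921875), (76.56855773925781, 140.02645874023438), 4.622962951660156) 4799.0
```

Call:
{"op": "step_arm", "data": {
  "increments": [100,0.1,0.3,3,0,100,0,0,4,0,100,0,0,4,0,100,0,0,4,0,100,0,0,4,0]
}}

```text
t: 3.1
ee_pos: [0.6011, 0.2622, 0.1376]
eef_rot: [180.0, -0.0, 90.2]
contact_force: [0.6, 0.1, -0.7]
grip_width: 0.0854
grasp_force: 0.0
```

Call:
{"op": "step_arm", "data": {
  "increments": [100,0,0,2.5,0,100,0,0,1.5,0,100,0,0,0,0]
}}

```text
t: 3.4
ee_pos: [0.6, 0.261, 0.096]
eef_rot: [-179.7, 0.1, 90.1]
contact_force: [0.3, 0.0, 0.8]
grip_width: 0.0857
grasp_force: 0.0
```

Call:
{"op": "step_arm", "data": {
  "increments": [0,0,0,0,0,0,0,0,0,0,0,0,0,0,0,0,0,0,0,0,0,0,0,0,0]
}}

```text
t: 3.9
ee_pos: [0.6041, 0.2611, 0.1011]
eef_rot: [179.8, -0.1, 90.0]
contact_force: [-2.2, 1.3, 5.7]
grip_width: 0.065
grasp_force: 67.4
```

Call:
{"op": "step_arm", "data": {
  "increments": [0,0,0,-2,0,0,0,0,-4,0,0,0,0,-4,0,0,0,0,-4,0,0,0,0,-1,0]
}}

```text
t: 4.4
ee_pos: [0.6057, 0.2608, 0.2546]
eef_rot: [179.4, -0.2, 90.0]
contact_force: [1.9, 0.8, -2.2]
grip_width: 0.065
grasp_force: 68.1
```

Call:
{"op": "step_arm", "data": {
  "increments": [0,-2,-1,0,0,0,-4,-2,0,0,0,-4,-2,0,0,0,-4,-2,0,0,0,-4,-2,0,0]
}}

```text
t: 4.9
ee_pos: [0.5104, 0.0787, 0.2459]
eef_rot: [-179.8, 0.0, 90.0]
contact_force: [1.2, -1.0, -2.9]
grip_width: 0.0653
grasp_force: 68.2
```

Call:
{"op": "step_arm", "data": {
  "increments": [0,-4,-2,0,0,0,-4,-2,0,0,0,-4,-2,0,0,0,-4,-2,0,0,0,-2.5,-1,0,0]
}}

```text
t: 5.4
ee_pos: [0.4197, -0.1065, 0.2463]
eef_rot: [-179.8, -0.0, 89.8]
contact_force: [0.1, 0.3, -3.4]
grip_width: 0.065
grasp_force: 68.3
```

Call:
{"op": "step_arm", "data": {
  "increments": [0,0,0,0,0,0,0,0,0,0,0,0,0,0,0]
}}

```text
t: 5.7
ee_pos: [0.4222, -0.1038, 0.2473]
eef_rot: [-179.9, -0.1, 90.0]
contact_force: [0.3, 0.3, -2.6]
grip_width: 0.065
grasp_force: 68.3
```

```bash
python3 - <<'E'
from h import *
s=r.read_state();i=r.grab_frame("wrist");np.savez("w2",i=i,p=s['ee_pos'],e=s['eef_rot']);cv2.imwrite("pics/w2.png",i[:,:,::-1]);print(s['ee_pos'],s['eef_rot'],s['grasp_force'],s['grip_width'])
E
```

```text
[ 0.42219537 -0.10382931  0.24732015] [-1.79924952e+02 -6.78501375e-02  8.99989179e+01] 68.34271105013613 0.06496609904416013
```

View pics/w2.png

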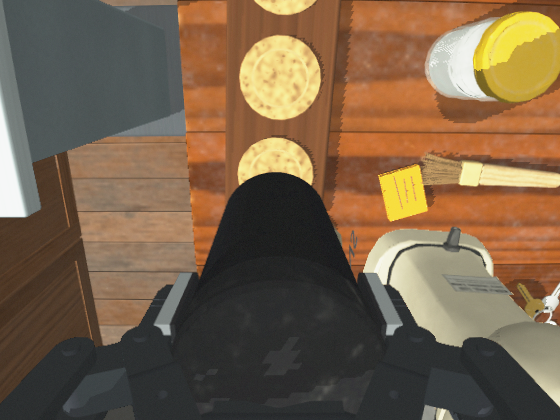

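The canister is held upright and hides coaster 4. Coaster 2 is at (280,78), coaster 3's right, left and top edges are at about (313,175), (239,175) and (276,138), and the sugar lid's centre is at (522,57).

```bash
python3 - <<'E'
from h import *
np.set_printoptions(precision=4,suppress=True)
d=np.load("w2.npz");W=cam("wrist",dict(ee_pos=d['p'],eef_rot=d['e']))
for n,u,z in (("c2",(280,78),.015),("c3",(276,174),.015),("sugar",(522,57),.11)): print(n,plane(W,u,z)[0])
E
```

```text
c2 [ 0.4232 -0.0187  0.015 ]
c3 [ 0.4196 -0.1078  0.015 ]
sugar [ 0.5843 -0.0038  0.11  ]
```

Call:
{"op": "step_arm", "data": {
  "increments": [0,-0.3,-0.3,2,0,0,0,0,4,0,0,0,0,4,0,0,0,0,2,0,0,0,0,0,0]
}}

```text
t: 6.25
ee_pos: [0.4166, -0.1051, 0.1247]
eef_rot: [-179.5, -0.2, 90.1]
contact_force: [0.1, 0.8, -3.3]
grip_width: 0.0653
grasp_force: 68.8
```

Call:
{"op": "step_arm", "data": {
  "increments": [0,0,0,0.4,0,0,0,0,0,0,0,0,0,0,0]
}}

```text
t: 6.55
ee_pos: [0.4208, -0.1081, 0.1259]
eef_rot: [179.8, 0.1, 90.0]
contact_force: [0.3, 0.6, -2.9]
grip_width: 0.0649
grasp_force: 68.7
```

Call:
{"op": "step_arm", "data": {
  "increments": [0,0,0,0.4,0,0,0,0,0,0,0,0,0,0,0]
}}

```text
t: 6.85
ee_pos: [0.4194, -0.1077, 0.1204]
eef_rot: [180.0, 0.0, 90.0]
contact_force: [0.9, 0.6, -3.4]
grip_width: 0.0649
grasp_force: 68.7
```

Call:
{"op": "step_arm", "data": {
  "increments": [0,0,0,0.3,0,0,0,0,0,0]
}}

```text
t: 7.05
ee_pos: [0.4191, -0.1076, 0.1169]
eef_rot: [-180.0, -0.0, 90.0]
contact_force: [-0.3, -0.4, -2.4]
grip_width: 0.0651
grasp_force: 68.7
```

Call:
{"op": "step_arm", "data": {
  "increments": [0,0,0,0.2,0,0,0,0,0,0]
}}

```text
t: 7.25
ee_pos: [0.4195, -0.1078, 0.1161]
eef_rot: [-180.0, 0.0, 90.0]
contact_force: [-3.3, 1.0, 4.3]
grip_width: 0.0651
grasp_force: 69.4
```

Call:
{"op": "step_arm", "data": {
  "increments": [0,0,0,0.1,0,0,0,0,0,0]
}}

```text
t: 7.45
ee_pos: [0.4196, -0.1079, 0.116]
eef_rot: [-180.0, 0.0, 90.0]
contact_force: [-5.8, 2.4, 11.9]
grip_width: 0.0652
grasp_force: 70.3
```

Call:
{"op": "step_arm", "data": {
  "increments": [100,0,0,0,0,100,0,0,0,0,100,0,0,0,0,100,0,0,0,0,100,0,0,0,0]
}}

```text
t: 7.95
ee_pos: [0.4194, -0.1077, 0.1142]
eef_rot: [-180.0, -0.0, 90.0]
contact_force: [0.2, -0.1, 1.2]
grip_width: 0.0855
grasp_force: 0.0
```

Call:
{"op": "step_arm", "data": {
  "increments": [100,0,0,-1,0,100,0,0,-4,0,100,0,0,-5,0,100,0,0,-5,0,100,0,0,-5,0]
}}

```text
t: 8.45
ee_pos: [0.419, -0.1075, 0.317]
eef_rot: [179.9, 0.0, 90.0]
contact_force: [1.2, -0.9, 0.2]
grip_width: 0.0853
grasp_force: 0.0
```

Call:
{"op": "step_arm", "data": {
  "increments": [100,2.6,4.2,0,0,100,2.6,4.2,0,0,100,2.6,4.2,0,0,100,2.6,4.2,0,0,100,0,0,0,0]
}}

```text
t: 8.95
ee_pos: [0.5907, -0.0007, 0.3126]
eef_rot: [-179.9, -0.1, 90.2]
contact_force: [-0.1, -0.6, -0.3]
grip_width: 0.0851
grasp_force: 0.0
```

Call:
{"op": "step_arm", "data": {
  "increments": [100,0,0,0,0,100,0,0,0,0,100,0,0,0,0]
}}

```text
t: 9.25
ee_pos: [0.5867, -0.0046, 0.3152]
eef_rot: [179.9, 0.0, 89.9]
contact_force: [-0.1, -0.8, -0.3]
grip_width: 0.0851
grasp_force: 0.0
```

```bash
python3 - <<'E'
from h import *
s=r.read_state();i=r.grab_frame("wrist");np.savez("w3",i=i,p=s['ee_pos'],e=s['eef_rot']);cv2.imwrite("pics/w3.png",i[:,:,::-1]);print(s['ee_pos'],s['eef_rot'],s['grasp_force'],s['grip_width'])
t=r.grab_frame("top");cv2.imwrite("pics/t3.png",t[:,:,::-1])
E
```

```text
[ 0.5866765  -0.00460805  0.31519747] [1.79947046e+02 2.32754362e-02 8.98868316e+01] 0.0 0.0851247681969944
```

View pics/w3.png

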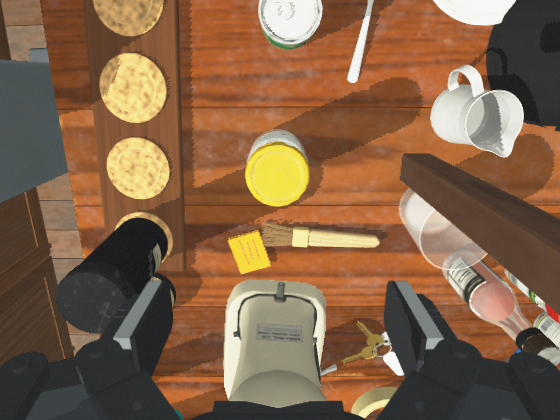

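The sugar lid is a circle about (278,176), coaster 3 is at (138,168) and coaster 2 at (132,88). The canister stands on coaster 4 with its lid at about (98,291).

```bash
python3 - <<'E'
from h import *
np.set_printoptions(precision=4,suppress=True)
d=np.load("w3.npz");W=cam("wrist",dict(ee_pos=d['p'],eef_rot=d['e']))
for n,u,z in (("c2",(132,88),.015),("c3",(138,168),.015),("sugar",(278,176),.11),("bean",(98,291),.153),("milk",(291,14),.072)): print(n,plane(W,u,z)[0])
E
```

```text
c2 [0.4275 0.0712 0.015 ]
c3 [ 0.424 -0.018  0.015]
sugar [ 0.5864 -0.0042  0.11  ]
bean [ 0.4268 -0.0976  0.153 ]
milk [0.5982 0.135  0.072 ]
```

Call:
{"op": "step_arm", "data": {
  "increments": [100,0,0,3,0,100,0,0,5,0,100,0,0,5,0,100,0,0,5,0,100,0,0,3,0]
}}

```text
t: 9.85
ee_pos: [0.5844, -0.004, 0.1006]
eef_rot: [-179.7, -0.0, 89.9]
contact_force: [0.2, -0.8, -1.1]
grip_width: 0.0851
grasp_force: 0.0
```

Call:
{"op": "step_arm", "data": {
  "increments": [100,0,0,2,0,100,0,0,1.3,0,100,0,0,0,0,100,0,0,0,0]
}}

```text
t: 10.25
ee_pos: [0.5883, -0.0042, 0.0725]
eef_rot: [179.9, 0.0, 89.9]
contact_force: [1.2, 0.7, -0.5]
grip_width: 0.0854
grasp_force: 0.0
```

Call:
{"op": "step_arm", "data": {
  "increments": [0,0,0,0,0,0,0,0,0,0,0,0,0,0,0,0,0,0,0,0,0,0,0,0,0]
}}

```text
t: 10.75
ee_pos: [0.5884, -0.004, 0.0738]
eef_rot: [179.9, 0.0, 90.0]
contact_force: [-3.7, -0.5, 7.2]
grip_width: 0.0587
grasp_force: 61.8
```

Call:
{"op": "step_arm", "data": {
  "increments": [0,0,0,-2,0,0,0,0,-4,0,0,0,0,-4,0,0,0,-2,0,0,0,-0.3,-3.5,0,0]
}}

```text
t: 11.25
ee_pos: [0.5352, -0.007, 0.1744]
eef_rot: [179.6, 0.1, 90.0]
contact_force: [-1.3, 0.5, -2.6]
grip_width: 0.0585
grasp_force: 64.4
```

Call:
{"op": "step_arm", "data": {
  "increments": [0,-0.4,-3.5,0,0,0,-0.4,-3.5,0,0,0,-0.3,-3,0,0,0,0,-0.9,0,0,0,0,0,0,0]
}}

```text
t: 11.75
ee_pos: [0.4225, -0.0175, 0.1713]
eef_rot: [180.0, -0.0, 89.9]
contact_force: [0.7, -0.0, -3.3]
grip_width: 0.0587
grasp_force: 64.4
```

Call:
{"op": "step_arm", "data": {
  "increments": [0,0,0,3,0,0,0,0,3,0,0,0,0,1.5,0,0,0,0,0,0,0,0,0,0,0]
}}

```text
t: 12.25
ee_pos: [0.4249, -0.0178, 0.0968]
eef_rot: [179.9, 0.0, 90.0]
contact_force: [-0.9, 0.3, -2.6]
grip_width: 0.0588
grasp_force: 64.5
```

Call:
{"op": "step_arm", "data": {
  "increments": [0,0,0,0,0,0,0,0,0,0,0,0,0,0,0]
}}

```text
t: 12.55
ee_pos: [0.4244, -0.0179, 0.0973]
eef_rot: [179.9, 0.0, 90.0]
contact_force: [-0.2, 0.3, -3.8]
grip_width: 0.0588
grasp_force: 64.5
```

Call:
{"op": "step_arm", "data": {
  "increments": [0,0,0,0.4,0,0,0,0,0,0,0,0,0,0.3,0,0,0,0,0,0]
}}

```text
t: 12.95
ee_pos: [0.4235, -0.0177, 0.089]
eef_rot: [-180.0, -0.0, 90.0]
contact_force: [0.0, 0.1, -2.5]
grip_width: 0.0585
grasp_force: 64.5
```

Call:
{"op": "step_arm", "data": {
  "increments": [0,0,0,0.2,0,0,0,0,0,0]
}}

```text
t: 13.15
ee_pos: [0.4237, -0.0179, 0.0888]
eef_rot: [-179.9, 0.0, 90.0]
contact_force: [-5.5, 0.0, 10.8]
grip_width: 0.0587
grasp_force: 65.8
```

Call:
{"op": "step_arm", "data": {
  "increments": [100,0,0,0,0,100,0,0,0,0,100,0,0,0,0,100,0,0,0,0,100,0,0,0,0]
}}

```text
t: 13.65
ee_pos: [0.4235, -0.0177, 0.0872]
eef_rot: [-180.0, -0.0, 90.0]
contact_force: [-0.4, 0.6, 0.1]
grip_width: 0.0853
grasp_force: 0.0
```

Call:
{"op": "step_arm", "data": {
  "increments": [100,0,0,-2,0,100,0,0,-5,0,100,0,0,-5,0,100,0,0,-5,0,100,0,0,-4,0]
}}

```text
t: 14.15
ee_pos: [0.4239, -0.0178, 0.3005]
eef_rot: [179.8, 0.0, 90.0]
contact_force: [0.5, -0.7, 0.1]
grip_width: 0.0856
grasp_force: 0.0
```

Call:
{"op": "step_arm", "data": {
  "increments": [100,-3,-3,0,0,100,-4.5,-1.8,0,0,100,-4.8,0,0,0,100,-4.8,0,0,0,100,-4.8,0,0,0]
}}

```text
t: 14.65
ee_pos: [0.3749, -0.2384, 0.2975]
eef_rot: [179.9, 0.0, 89.9]
contact_force: [0.3, -0.4, 0.9]
grip_width: 0.0858
grasp_force: 0.0
```

Call:
{"op": "step_arm", "data": {
  "increments": [100,-4.8,0,0,0,100,-4.6,0,0,0,100,0,0,0,0,100,0,0,0,0,100,0,0,0,0]
}}

```text
t: 15.15
ee_pos: [0.3752, -0.3296, 0.2969]
eef_rot: [-180.0, -0.1, 90.0]
contact_force: [-1.2, -0.6, 0.7]
grip_width: 0.0858
grasp_force: 0.0
```

```bash
python3 - <<'E'
from h import *
s=r.read_state();i=r.grab_frame("wrist");np.savez("w4",i=i,p=s['ee_pos'],e=s['eef_rot']);cv2.imwrite("pics/w4.png",i[:,:,::-1]);print(s['ee_pos'],s['eef_rot'],s['grasp_force'],s['grip_width'])
E
```

```text
[ 0.37522404 -0.32960544  0.29692598] [-1.79974141e+02 -6.71308144e-02  8.99971887e+01] 0.0 0.08583934757502075
```

View pics/w4.png

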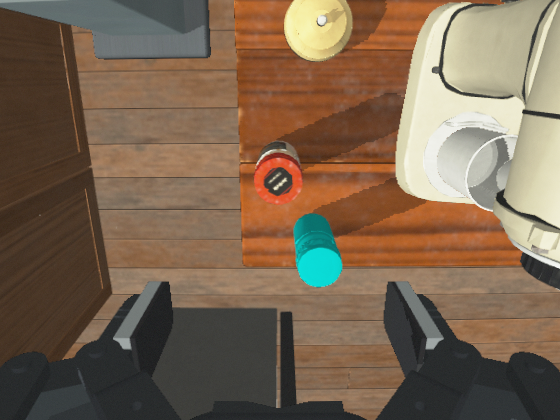

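The red cap is at (278,180), the turquoise jar's top at (319,266), and the bell at (320,25).

```bash
python3 - <<'E'
from h import *
np.set_printoptions(precision=4,suppress=True)
d=np.load("w4.npz");W=cam("wrist",dict(ee_pos=d['p'],eef_rot=d['e']))
for n,u,z in (("cin",(278,180),.098),("turq",(319,266),.1),("bell",(321,20),.053),("grinder",(400,170),.03)): print(n,plane(W,u,z)[0])
E
```

```text
cin [ 0.3747 -0.331   0.098 ]
turq [ 0.4141 -0.4152  0.1   ]
bell [ 0.4131 -0.1943  0.053 ]
grinder [ 0.5055 -0.3373  0.03  ]
```

Call:
{"op": "step_arm", "data": {
  "increments": [100,-0.1,0,3,0,100,0,0,5,0,100,0,0,5,0,100,0,0,5,0,100,0,0,3,0]
}}

```text
t: 15.7
ee_pos: [0.374, -0.328, 0.084]
eef_rot: [-179.8, -0.2, 90.1]
contact_force: [-0.4, 0.7, 0.5]
grip_width: 0.0854
grasp_force: 0.0
```

Call:
{"op": "step_arm", "data": {
  "increments": [100,0,0,2,0,100,0,0,1,0,100,0,0,0,0,100,0,0,0,0]
}}

```text
t: 16.1
ee_pos: [0.3762, -0.3319, 0.0585]
eef_rot: [179.9, 0.1, 90.0]
contact_force: [-0.3, 0.1, 1.2]
grip_width: 0.0854
grasp_force: 0.0
```

Call:
{"op": "step_arm", "data": {
  "increments": [0,0,0,0,0,0,0,0,0,0,0,0,0,0,0,0,0,0,0,0,0,0,0,0,0]
}}

```text
t: 16.6
ee_pos: [0.3757, -0.3324, 0.0586]
eef_rot: [179.9, 0.1, 90.0]
contact_force: [-1.1, -0.5, 6.3]
grip_width: 0.0429
grasp_force: 58.2
```

Call:
{"op": "step_arm", "data": {
  "increments": [0,0,0,0,0,0,0,0,0,0,0,0,0,0,0]
}}

```text
t: 16.9
ee_pos: [0.3758, -0.3324, 0.0586]
eef_rot: [179.9, 0.1, 90.0]
contact_force: [-2.2, 1.5, 5.0]
grip_width: 0.0426
grasp_force: 58.2
```

Call:
{"op": "step_arm", "data": {
  "increments": [0,0,0,-3,0,0,0,0,-5,0,0,0,0,-5,0,0,0,0,-5,0,0,0,0,-5,0]
}}

```text
t: 17.4
ee_pos: [0.3748, -0.3311, 0.2893]
eef_rot: [-180.0, -0.0, 90.0]
contact_force: [1.2, -0.2, -2.2]
grip_width: 0.0423
grasp_force: 58.9
```

Call:
{"op": "step_arm", "data": {
  "increments": [0,3,0,0,0,0,4.8,0,0,0,0,4.8,0,0,0,0,4.8,0,0,0,0,4.8,1,0,0]
}}

```text
t: 17.9
ee_pos: [0.3842, -0.1079, 0.2871]
eef_rot: [-180.0, 0.0, 89.9]
contact_force: [1.8, -0.4, -1.1]
grip_width: 0.0429
grasp_force: 59.0
```

Call:
{"op": "step_arm", "data": {
  "increments": [0,4.8,1,0,0,0,4.8,1,0,0,0,4.8,1,0,0,0,3.9,1.3,0,0,0,0,0,0,0]
}}

```text
t: 18.4
ee_pos: [0.4287, 0.0776, 0.2873]
eef_rot: [180.0, -0.1, 90.4]
contact_force: [-0.4, 0.0, -1.3]
grip_width: 0.0429
grasp_force: 59.0
```

Call:
{"op": "step_arm", "data": {
  "increments": [0,0,0,0,0,0,0,0,0,0,0,0,0,0,0]
}}

```text
t: 18.7
ee_pos: [0.4283, 0.0721, 0.2872]
eef_rot: [-180.0, 0.0, 89.8]
contact_force: [-0.2, 1.0, -1.0]
grip_width: 0.0427
grasp_force: 59.0
```

```bash
python3 - <<'E'
from h import *
s=r.read_state();i=r.grab_frame("wrist");np.savez("w5",i=i,p=s['ee_pos'],e=s['eef_rot']);cv2.imwrite("pics/w5.png",i[:,:,::-1]);print(s['ee_pos'],s['eef_rot'],s['grasp_force'],s['grip_width'])
E
```

```text
[0.42833473 0.07212557 0.28716317] [-1.79983203e+02  1.51930876e-02  8.98308096e+01] 59.024638971313834 0.04265643140881486
```

View pics/w5.png

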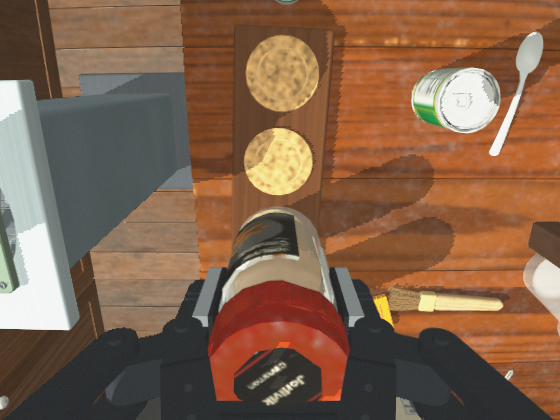

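The jar is held straight. Coaster 1 is at (283,73), coaster 2 at (278,162) and the milk top at (468,101).

```bash
python3 - <<'E'
from h import *
np.set_printoptions(precision=4,suppress=True)
d=np.load("w5.npz");W=cam("wrist",dict(ee_pos=d['p'],eef_rot=d['e']))
for n,u,z in (("c1",(283,73),.015),("c2",(278,162),.015),("milk",(468,101),.072)): print(n,plane(W,u,z)[0])
E
```

```text
c1 [0.433  0.1619 0.015 ]
c2 [0.4279 0.0713 0.015 ]
milk [0.5964 0.1386 0.072 ]
```

Call:
{"op": "step_arm", "data": {
  "increments": [0,0,0,3,0,0,0,0,5,0,0,0,0,5,0,0,0,0,5,0,0,0,0,2,0]
}}

```text
t: 19.25
ee_pos: [0.4243, 0.0723, 0.0828]
eef_rot: [-179.5, -0.0, 89.8]
contact_force: [-0.0, 0.1, -1.7]
grip_width: 0.0427
grasp_force: 59.1
```

Call:
{"op": "step_arm", "data": {
  "increments": [0,0,0,0.7,0,0,0,0,0,0,0,0,0,0,0,0,0,0,0,0]
}}

```text
t: 19.65
ee_pos: [0.4306, 0.0731, 0.0823]
eef_rot: [179.7, 0.0, 89.9]
contact_force: [-0.3, 0.0, -1.4]
grip_width: 0.0425
grasp_force: 59.1
```

Call:
{"op": "step_arm", "data": {
  "increments": [0,0,0,0.5,0,0,0,0,0,0,0,0,0,0.2,0,0,0,0,0,0]
}}

```text
t: 20.05
ee_pos: [0.4289, 0.0735, 0.0736]
eef_rot: [180.0, -0.0, 90.0]
contact_force: [-0.3, 0.3, 1.3]
grip_width: 0.0425
grasp_force: 59.4
```

Call:
{"op": "step_arm", "data": {
  "increments": [0,0,0,0.2,0,0,0,0,0,0]
}}

```text
t: 20.25
ee_pos: [0.4291, 0.0734, 0.0735]
eef_rot: [-180.0, 0.0, 90.0]
contact_force: [-7.7, 0.7, 19.5]
grip_width: 0.0425
grasp_force: 61.0
```

Call:
{"op": "step_arm", "data": {
  "increments": [100,0,0,-0.1,0,100,0,0,0,0,100,0,0,0,0,100,0,0,0,0,100,0,0,0,0]
}}

```text
t: 20.75
ee_pos: [0.4283, 0.0733, 0.072]
eef_rot: [-180.0, 0.0, 90.0]
contact_force: [-0.6, -0.1, 0.2]
grip_width: 0.0854
grasp_force: 0.0
```

Call:
{"op": "step_arm", "data": {
  "increments": [100,0,0,-2,0,100,0,0,-5,0,100,0,0,-5,0,100,0,0,-5,0,100,0,0,-4,0]
}}

```text
t: 21.25
ee_pos: [0.429, 0.0733, 0.2854]
eef_rot: [179.8, 0.0, 90.0]
contact_force: [0.7, -0.1, -0.3]
grip_width: 0.0854
grasp_force: 0.0
```

Call:
{"op": "step_arm", "data": {
  "increments": [100,1.6,4.2,0,0,100,1.6,4.2,0,0,100,1.7,4.2,0,0,100,1.7,4.2,0,0,100,0,0,0,0]
}}

```text
t: 21.75
ee_pos: [0.5999, 0.1406, 0.2787]
eef_rot: [-179.9, -0.0, 90.0]
contact_force: [-0.1, -0.3, -0.8]
grip_width: 0.0854
grasp_force: 0.0
```

Call:
{"op": "step_arm", "data": {
  "increments": [100,0,0,0,0,100,0,0,0,0,100,0,0,0,0]
}}

```text
t: 22.05
ee_pos: [0.5957, 0.1388, 0.283]
eef_rot: [180.0, -0.0, 89.9]
contact_force: [0.4, 0.2, -0.1]
grip_width: 0.0852
grasp_force: 0.0
```

```bash
python3 - <<'E'
from h import *
s=r.read_state();i=r.grab_frame("wrist");np.savez("w6",i=i,p=s['ee_pos'],e=s['eef_rot']);cv2.imwrite("pics/w6.png",i[:,:,::-1]);print(s['ee_pos'],s['eef_rot'],s['grasp_force'],s['grip_width'])
E
```

```text
[0.59569976 0.13882851 0.28301409] [ 1.79963914e+02 -4.63164065e-05  8.99408198e+01] 0.0 0.08522697963052693
```

View pics/w6.png

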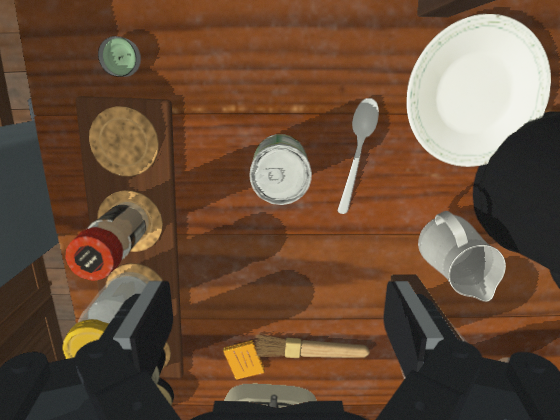

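The tin's top is at (280,174) and coaster 1 at (124,141). The cinnamon and sugar jars are standing on coasters 2 and 3.

```bash
python3 - <<'E'
from h import *
np.set_printoptions(precision=4,suppress=True)
d=np.load("w6.npz");W=cam("wrist",dict(ee_pos=d['p'],eef_rot=d['e']))
for n,u,z in (("c1",(124,141),.015),("milk",(280.5,173.5),.072),("spoon",(345,195),.01),("cin",(94,253),.113)): print(n,plane(W,u,z)[0])
E
```

```text
c1 [0.4336 0.1618 0.015 ]
milk [0.5977 0.1402 0.072 ]
spoon [0.6698 0.1008 0.01  ]
cin [0.4341 0.0792 0.113 ]
```

Spoon is clear of the fingers. Next, descend onto the tin.

Call:
{"op": "step_arm", "data": {
  "increments": [100,0.1,0.1,3,0,100,0,0,5,0,100,0,0,5,0,100,0,0,5,0,100,0,0,3,0]
}}

```text
t: 22.6
ee_pos: [0.5944, 0.1396, 0.069]
eef_rot: [-179.7, 0.0, 89.9]
contact_force: [-0.8, -0.3, 0.7]
grip_width: 0.0856
grasp_force: 0.0
```

Call:
{"op": "step_arm", "data": {
  "increments": [100,0,0,2,0,100,0,0,1,0,100,0,0,0,0,100,0,0,0,0]
}}

```text
t: 23.0
ee_pos: [0.5987, 0.1402, 0.044]
eef_rot: [179.8, -0.0, 90.0]
contact_force: [0.5, 0.3, 1.1]
grip_width: 0.0855
grasp_force: 0.0
```

Call:
{"op": "step_arm", "data": {
  "increments": [0,0,0,0,0,0,0,0,0,0,0,0,0,0,0,0,0,0,0,0,0,0,0,0,0]
}}

```text
t: 23.5
ee_pos: [0.5992, 0.1404, 0.0444]
eef_rot: [179.8, -0.0, 90.0]
contact_force: [0.4, -0.9, 5.7]
grip_width: 0.056
grasp_force: 64.0
```

Call:
{"op": "step_arm", "data": {
  "increments": [0,0,0,0,0,0,0,0,0,0]
}}

```text
t: 23.7
ee_pos: [0.5992, 0.1404, 0.0444]
eef_rot: [179.8, -0.0, 90.0]
contact_force: [-0.0, -0.4, 6.5]
grip_width: 0.0563
grasp_force: 64.0
```

Call:
{"op": "step_arm", "data": {
  "increments": [0,0,0,-2,0,0,0,0,-4,0,0,0,0,-4,0,0,0.2,-2,0,0,0,0.5,-3.5,0,0]
}}

```text
t: 24.2
ee_pos: [0.5454, 0.147, 0.1449]
eef_rot: [179.6, -0.0, 89.9]
contact_force: [-1.1, -0.0, -2.1]
grip_width: 0.0564
grasp_force: 64.3
```

Call:
{"op": "step_arm", "data": {
  "increments": [0,0.5,-3.5,0,0,0,0.5,-3.5,0,0,0,0.5,-3,0,0,0,0,-1,0,0,0,0,0,0,0]
}}

```text
t: 24.7
ee_pos: [0.4312, 0.1624, 0.142]
eef_rot: [-180.0, 0.0, 90.0]
contact_force: [-0.4, 0.4, -1.1]
grip_width: 0.0563
grasp_force: 64.4
```

Call:
{"op": "step_arm", "data": {
  "increments": [0,0,0,3,0,0,0,0,3,0,0,0,0,1.5,0,0,0,0,0,0,0,0,0,0,0]
}}

```text
t: 25.2
ee_pos: [0.4342, 0.1622, 0.0676]
eef_rot: [179.9, -0.0, 89.9]
contact_force: [0.7, 0.3, -1.3]
grip_width: 0.0565
grasp_force: 64.4
```

Call:
{"op": "step_arm", "data": {
  "increments": [0,0,0,0.5,0,0,0,0,0,0,0,0,0,0,0,0,0,0,0,0]
}}

```text
t: 25.6
ee_pos: [0.4331, 0.1624, 0.0628]
eef_rot: [179.9, -0.0, 90.0]
contact_force: [-0.6, 0.1, -1.3]
grip_width: 0.0564
grasp_force: 64.4
```

Call:
{"op": "step_arm", "data": {
  "increments": [0,0,0,0.3,0,0,0,0,0,0]
}}

```text
t: 25.8
ee_pos: [0.4328, 0.1624, 0.0593]
eef_rot: [180.0, -0.0, 90.0]
contact_force: [0.6, 0.1, -1.7]
grip_width: 0.0562
grasp_force: 64.6
```

Call:
{"op": "step_arm", "data": {
  "increments": [0,0,0,0.2,0,0,0,0,0,0]
}}

```text
t: 26.0
ee_pos: [0.4328, 0.1624, 0.0592]
eef_rot: [-180.0, 0.0, 90.0]
contact_force: [-6.2, -1.8, 15.5]
grip_width: 0.0564
grasp_force: 65.8
```

Contact. Release, rise, and back off to the left so that the cameras see the row.

Call:
{"op": "step_arm", "data": {
  "increments": [100,0,0,-0.1,0,100,0,0,0,0,100,0,0,0,0,100,0,0,0,0,100,0,0,0,0]
}}

```text
t: 26.5
ee_pos: [0.4325, 0.1623, 0.058]
eef_rot: [-180.0, 0.0, 90.0]
contact_force: [0.8, 0.1, -0.1]
grip_width: 0.0854
grasp_force: 0.0
```

Call:
{"op": "step_arm", "data": {
  "increments": [100,0,0,-2,0,100,0,0,-5,0,100,0,0,-5,0,100,0,0,-5,0,100,0,0,-5,0]
}}

```text
t: 27.0
ee_pos: [0.4321, 0.1622, 0.2801]
eef_rot: [-180.0, 0.0, 90.0]
contact_force: [1.3, 0.0, -0.5]
grip_width: 0.0856
grasp_force: 0.0
```

Call:
{"op": "step_arm", "data": {
  "increments": [100,4.5,0,-2,0,100,4.5,0,-2,0,100,4.5,0,-2,0,100,4.5,0,-2,0,100,4.5,0,0,0]
}}

```text
t: 27.5
ee_pos: [0.4337, 0.3899, 0.3622]
eef_rot: [179.7, -0.2, 90.0]
contact_force: [-0.2, 0.1, 0.0]
grip_width: 0.0855
grasp_force: 0.0
```

```bash
python3 - <<'E'
from h import *
a=r.grab_frame("top")[140:290,110:350];b=r.grab_frame("scene")[110:310,160:400]
o=np.vstack([cv2.resize(x,None,fx=f,fy=f,interpolation=cv2.INTER_CUBIC) for x,f in((a,1.7),(b,1.7))])
cv2.imwrite("pics/f.png",o[:,:,::-1]);print(o.shape)
E
```

```text
(595, 408, 3)
```

View pics/f.png

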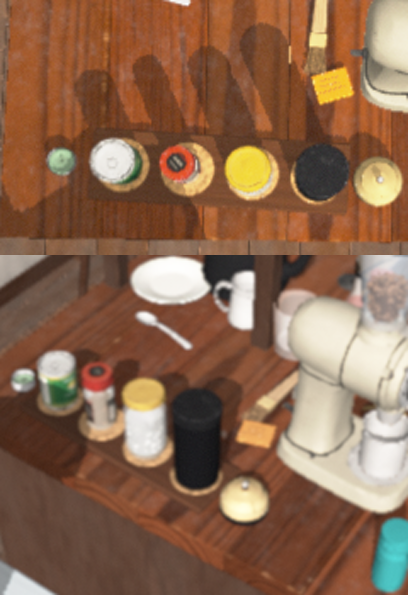

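All four stand upright in the right order, with lid centres in the top crop at about (115,161), (180,163), (249,170) and (320,172). A quick numeric check of the centring follows.

```bash
python3 - <<'E'
from h import *
np.set_printoptions(precision=4,suppress=True)
T,S=cam("top"),cam("scene")
g=lambda x,y:(x/1.7+110,y/1.7+140); f=lambda x,y:(x/1.7+160,(y-255)/1.7+110)
for n,u,v,z,c in (("milk",g(115,161),f(57,360),.087,(.433,.162)),("cin",g(179,163),f(97,370),.113,(.4285,.072)),("sugar",g(249.5,168),f(145,389),.125,(.424,-.018)),("bean",g(320.5,172),f(197,402),.153,(.4195,-.1075)),("bell",g(378,181),f(244,484),.053,(.414,-.192))):
    p=plane(T,u,z)[0];print(n,p,(p[:2]-c)*1e3,(plane(S,v,z)[0][:2]-c)*1e3)
E
```

```text
milk [0.431 0.159 0.087] [-2.0054 -2.9586] [ 4.739  -1.6333]
cin [0.4274 0.0726 0.113 ] [-1.0712  0.5606] [2.278  0.9658]
sugar [ 0.4214 -0.0181  0.125 ] [-2.6398 -0.1326] [ 2.0797 -0.9815]
bean [ 0.4156 -0.1072  0.153 ] [-3.9357  0.3011] [-0.3198 -4.635 ]
bell [ 0.4117 -0.188   0.053 ] [-2.3079  3.9689] [-3.8186 -4.4651]
```

All within about 5 mm. I'll let the arm settle, then hand in.

Call:
{"op": "step_arm", "data": {
  "increments": [100,0,0,0,0,100,0,0,0,0,100,0,0,0,0]
}}

```text
t: 27.9
ee_pos: [0.4329, 0.386, 0.358]
eef_rot: [-180.0, 0.0, 89.9]
contact_force: [-0.2, -0.2, 0.1]
grip_width: 0.0855
grasp_force: 0.0
```

```bash
python3 -c "
from station import r
print(r.sign_off())"
```

```text
the job is handed in; nothing more can be done
None
```

The job is handed in at about 28 s: bean canister, sugar jar, cinnamon jar and milk tin stand upright in that order from the bell, each about 5 mm or less from its coaster's centre by my camera check; the bell shows no measurable shift, and the sign-off returned no verdict.

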